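# Select a feed on the gearbox gate

### The arm

A 6-joint arm with a two-finger parallel gripper is mounted at the origin on the work surface. World frame = base frame: x ahead of the robot, y to its left, z up, the work surface at z = 0. Lengths are in mm, angles in rad, forces in N, time in s.
With the tool pointing down it reaches from about 350 to 875 mm from the base axis. Payload 4.2 kg.
Tool frame: the origin (TCP) lies at the very end of the fingers, on their centre line; the grasp point (between the pads) lies 19 mm behind it (arm.tcp_to_grasp is the x of the grasp point in the tool frame, in mm); x points along the fingers, z is the direction in which the jaws open and shut, and the axes are right-handed (so a half turn about x gives the same grasp; the last joint's range is limited). The gripper opens to 85 mm and grips with 20 to 120 N. Pads are 22 mm wide; open, the fingers measure 114 mm over their backs; the gripper's body (76 mm by 85 mm) begins 54 mm behind the grasp point. The pads swing forward as they close: fully open they stand 13 mm farther back than shut.
Start: joints at [-0.994, 0.385, 0.008, 0, -1.194, -0.259], TCP at [195.314, -593.676, 206.912] pointing down, gripper open.
Joint ranges: [-3.14, 3.14], [-1.21, 2.06], [-1.07, 1.41], [-3.16, 2.05], [-2.99, -0.16], [-3.1, 3.1]. Speed limits (rad/s): [2.79, 2.79, 3.14, 3.14, 3.14, 3.14].

### API

Orientations are given as a unit quaternion [x, y, z, w].
In Python, from bench import status, get_image, job, arm gives the robot as it stands.
- The arm moves only by the tool apply_moves, never from a script. Its argument "targets" is text: rows parted by semicolons, each of 5 numbers parted by spaces: the shift along the tool's x, y, z in mm, then the turn about the tool's x in degrees, then the gripper's target within -1 to 1 (shut at 1, half-way at 0, fully open at -1). In form: dx dy dz spin hand; .... A call has 1 to 10 rows; each row is the pose to reach, as a shift and turn from the pose commanded when the call began, along the tool's axes at that moment; what a row does not reach only later rows make up. A row lasts 1/12 s, in which the tool goes at most 41.7 mm and 7.16 degrees, less where a joint would pass 70% of its speed; a pose out of reach is approached as far as the arm can. A call with a gripper value outside its range is refused whole. The fingers move at their own pace and stop on an object; the grip force is fixed at half the most. Time passes only in rows, so rows that repeat a pose let the fingers close. It gives the time, the measured TCP pose, the force and the opening at its end, in the units of the state.
- status.read_state(): the state, without advancing time (a new reading comes with each control period).
- get_image(name): name is "side" or "top" or "wrist"; returns a dict with "img" (420x560x3 uint8, red, green, blue), "mtx" (3x3 intrinsics, pixels), "world_from_camera" (4x4, takes a point from camera to world coordinates). Camera axes: x right, y down, z forward; pixel columns grow to the right and rows downward; lengths in mm; the calibration is good to about 2 mm. A picture is of the moment at which its call begins. There is no depth.
- job.job_done(): hands the job in, once; it reports no verdict.
The state is a dict: "clock": time; "joints": joint angles; "joint_vel": joint speeds; "joint_efforts": joint torques, N m; "position": TCP position; "ee_rot": TCP orientation; "contact_force": force on the tool from outside, world axes, zero at the start; "wrist_torque": the same for the moment, N m; "gripper_width": finger opening in mm.
Only numpy, scipy, OpenCV 4.12 (cv2) and the standard library are available. Lean on these libraries where they do the work, as an engineer would, in place of code of your own. Each camera call takes 0.05 s, during which the arm holds its last target.

### The job

The setter has screwed a round-headed stud beside the end of one of the four corner slots in the feed gearbox's gate. With the fingertips, push the selector lever out of its park slot, along the cross slot and fully home into the slot that the stud marks, then let go. Push gently rather than gripping or forcing it, and leave the other things on the bench where they are.

Things in the scene. Friction and masses are not known exactly. Their poses are not given: they have to be found in the camera images.
- gearbox: Grey feed gearbox fixed to the bench: foot 210 x 250 mm, housing 170 x 220 mm, motor (84 mm dia) out of its +x side, output shaft out of its -y side; a steel gate plate, 144 x 124 mm, 6 mm thick, on top, its top 115 mm above the bench. Origin: on the bench under the gate's middle; z up, x roughly away from the robot, from the park slot to the cross slot; y to the left.
- gate_center (a point): Middle of the gate, on the plate's top. Slots 14 mm wide, in gearbox axes: cross slot along y at x = 0, ending at y = +26 and -26 mm; at each end of it a slot to +x and one to -x (four corner slots, an H); in the middle one slot to -x only: park. The 10 mm stem stops with its axis at x = +26 or -26 mm; coming out of park the cross slot's far edge stops it. Play 2 mm each way.
- lever_knob (a point): Centre of the black ball knob (36 mm dia) on the selector lever, a straight stem that swings both ways about a pivot under gate_center, 32 mm above the bench; knob centre 160 mm from the pivot. It moves twice as far as the stem does at the plate: about 50 mm from cross slot to slot end, and from the middle to an end of the cross slot. 2 to 4 N moves it; it stays where it is left.
- lever_gate (a point): Point on the lever's axis 82 mm from the pivot (about where the stem passes the gate plate).
- lever_fore (a joint): Lean of the lever along the gearbox's x: 0 upright (in the cross slot), about +0.31 rad home in a +x slot, about -0.31 rad home in a -x slot (in park at the start: -0.31 to -0.22).
- lever_side (a joint): Lean of the lever along the gearbox's y: 0 upright (middle), about +0.31 to +0.34 rad in the +y corner slots, about -0.31 to -0.34 rad in the -y ones.
- stud: Marker: round-headed steel stud, head 24 mm dia, standing 24 mm above the gate plate, fixed. It stands in line with one corner slot, beyond its end, at x = +56 or -56 mm and y = +26 or -26 mm of the gearbox. The other three such places have small plugs, 12 mm dia and 2 mm high. Origin: its foot, on the plate.
- glue: Loose bystander: white glue bottle, 60 mm dia, 150 mm tall, standing to the +y side of the gearbox. Origin: centre of its underside.
- driver: Loose bystander: screwdriver, 200 mm long, lying on the bench on the robot's side of the gearbox. Origin on the bench below it.
- offcut: Loose bystander: wooden offcut 50 x 110 x 30 mm, to the -y side of the gearbox. Origin: centre of its underside.
- screwcup: Loose bystander: open metal cup, 70 mm dia, 70 mm tall, to the -y side of the gearbox, beyond the offcut. Origin: centre of its underside.

How it is judged (in metres and radians):
At the end, for the whole second after the job is handed in: The lever rests in the slot marked by the stud, within about 5 mm at the plate (10 mm at the knob) of the slot's end: lever_gate at most 35.5 mm from the stud, level (horizontal distance between lever_gate and stud below 0.0355 m and velocity of joint lever_fore between -0.02 and 0.02 rad/s and velocity of joint lever_side between -0.02 and 0.02 rad/s); the robot touches nothing.
It fails at once if the glue bottle is moved by more than 25 mm or lifted (distance of glue from where it was at the start of the episode above 0.025 m).
It fails at once if the screwdriver is moved by more than 25 mm or lifted (distance of driver from where it was at the start of the episode above 0.025 m).
It fails at once if the wooden offcut is moved by more than 25 mm or lifted (distance of offcut from where it was at the start of the episode above 0.025 m).
It fails at once if the metal cup is moved by more than 25 mm or lifted (distance of screwcup from where it was at the start of the episode above 0.025 m).
It fails at once if the lever or gearbox is gripped or pressed by the fingers with more than 40 N (contact force between the fingers and gearbox above 40 N).
It also fails if it takes over 51 s, if anything falls off the work surface, if the arm or the gripper's body presses on something with over 40 N, if the wrist force passes 120 N, or if a joint passes its speed limit or range.

## Working session

There is one attempt and no reset: what is moved stays moved. The work goes in short steps, Python scripts to look and compute and a tool call to move; the robot and the scene stay as the last step left them, time stands still between calls to the robot, and variables do not carry over. Pictures are saved under pics/ and viewed, and the job is handed in when it is done.

Besides the shell and the picture viewer there is one more tool, called after "Emit:" as a command line: name --argument value ..., lists and objects as JSON in quotes. apply_moves: Moves the arm, as the interface text tells. Its arguments: {"type":"object","properties":{"targets":{"type":"string"}},"required":["targets"]}

```bash
mkdir -p pics; python3 - <<'E'
from bench import status,get_image
import cv2,numpy as np,pickle
print(status.read_state())
for n in("side","top","wrist"):
    d=get_image(n);cv2.imwrite(f"pics/{n}0.png",d["img"][:,:,::-1]);pickle.dump(d,open(f"{n}0.pkl","wb"))
    print(n,d["mtx"],d["world_from_camera"].round(3))
E
```

```text
{'clock': 0.0, 'joints': array([-9.94397163e-01,  3.85604557e-01,  6.63248164e-03, -4.77194320e-04,
       -1.19399369e+00, -2.58601809e-01]), 'joint_vel': array([ 0.00114499,  0.00073302, -0.00078223, -0.00062488, -0.00011669,
        0.00080104]), 'joint_efforts': array([ 1.52222980e-03, -3.92284584e+01,  1.88406909e+01,  4.18631002e+00,
       -4.56686728e-03, -2.11948816e-06]), 'position': array([ 195.11347431, -593.10305374,  205.79850249]), 'ee_rot': array([-0.57212036,  0.41421364,  0.57343894,  0.41505799]), 'contact_force': array([ 0.90290336,  0.25218787, -0.37770132]), 'wrist_torque': array([-0.00709304,  0.03128738, -0.0124997 ]), 'gripper_width': 85.32291838989282}
side [[471.45340575   0.         280.08517671]
 [  0.         471.45340575 207.93524908]
 [  0.           0.           1.        ]] [[-9.85000e-01 -1.20000e-01  1.21000e-01  4.57894e+02]
 [-1.70000e-01  7.19000e-01 -6.74000e-01  6.70632e+02]
 [-7.00000e-03 -6.85000e-01 -7.29000e-01  8.42088e+02]
 [ 0.00000e+00  0.00000e+00  0.00000e+00  1.00000e+00]]
top [[468.62829087   0.         282.31801485]
 [  0.         468.62829087 212.25935394]
 [  0.           0.           1.        ]] [[-2.200000e-02 -9.910000e-01  1.320000e-01  4.000110e+02]
 [-1.000000e+00  2.300000e-02  5.000000e-03 -4.177000e+00]
 [-8.000000e-03 -1.320000e-01 -9.910000e-01  1.319877e+03]
 [ 0.000000e+00  0.000000e+00  0.000000e+00  1.000000e+00]]
wrist [[344.65315742   0.         279.98991051]
 [  0.         344.65315742 208.91315365]
 [  0.           0.           1.        ]] [[-3.11000e-01  9.09000e-01  2.78000e-01  1.23486e+02]
 [ 9.50000e-01  2.97000e-01  9.20000e-02 -6.17517e+02]
 [ 1.00000e-03  2.92000e-01 -9.56000e-01  3.73789e+02]
 [ 0.00000e+00  0.00000e+00  0.00000e+00  1.00000e+00]]
```

View pics/side0.png

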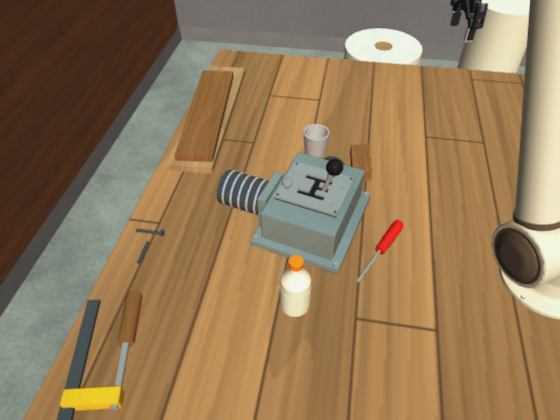

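View pics/top0.png

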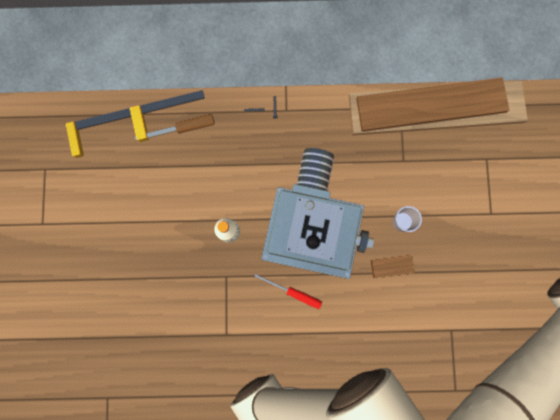

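```bash
python3 - <<'E'
import cv2,numpy as np
t=cv2.imread("pics/top0.png")[175:290,245:385];s=cv2.imread("pics/side0.png")[140:270,240:380]
cv2.imwrite("pics/c0.png",np.hstack([cv2.resize(t,(400,400*115//140),interpolation=2)[:328],cv2.resize(s,(400,371),interpolation=2)[:328]]))
E
```

```text
(no output)
```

View pics/c0.png

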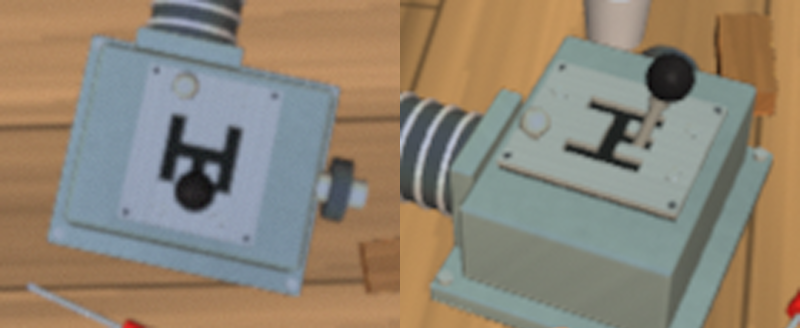

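```bash
cat >h.py <<'E'
import cv2,numpy as np,pickle
def ray(d,u,v):
    T=d["world_from_camera"];r=T[:3,:3]@np.linalg.inv(d["mtx"])@[u,v,1];return T[:3,3],r/np.linalg.norm(r)
def onz(d,u,v,z):
    o,r=ray(d,u,v);return o+r*(z-o[2])/r[2]
def tri(l):
    A=0;b=0
    for d,u,v in l:
        o,r=ray(d,u,v);P=np.eye(3)-np.outer(r,r);A=A+P;b=b+P@o
    p=np.linalg.solve(A,b);return p,[np.linalg.norm((np.eye(3)-np.outer(ray(*x)[1],ray(*x)[1]))@(p-ray(*x)[0])) for x in l]
def proj(d,p):
    T=d["world_from_camera"];q=d["mtx"]@(T[:3,:3].T@(np.asarray(p)-T[:3,3]));return q[:2]/q[2]
def blob(m,box,near=None):
    x0,y0,x1,y1=box;k=np.zeros(m.shape,np.uint8);k[y0:y1,x0:x1]=m[y0:y1,x0:x1]
    c,_=cv2.findContours(k,0,2);c=max(c,key=cv2.contourArea);return c,cv2.minEnclosingCircle(c),k
E
python3 - <<'E'
from h import *
t=pickle.load(open("top0.pkl","rb"));s=pickle.load(open("side0.pkl","rb"))
g=cv2.cvtColor(t["img"],cv2.COLOR_RGB2HSV)
for p in[(300,215),(275,230),(320,260),(309,205),(313,241),(316,225)]: print(p,t["img"][p[1],p[0]],g[p[1],p[0]])
E
```

```text
(300, 215) [150 162 181] [108  44 181]
(275, 230) [128 152 167] [102  60 167]
(320, 260) [116 138 153] [102  62 153]
(309, 205) [149 159 178] [110  42 178]
(313, 241) [35 33 35] [150  15  35]
(316, 225) [139 150 167] [108  43 167]
```

```bash
python3 - <<'E'
from h import *
t=pickle.load(open("top0.pkl","rb"));s=pickle.load(open("side0.pkl","rb"))
g=cv2.cvtColor(t["img"],cv2.COLOR_RGB2HSV)
m=((g[...,1]<53)&(g[...,2]>120)&(g[...,0]>95)|(g[...,2]<70)).astype(np.uint8)*255
m=cv2.morphologyEx(m,cv2.MORPH_OPEN,np.ones((5,5)))
c,_,k=blob(m,(275,188,350,265))
r=cv2.minAreaRect(c);bx=cv2.boxPoints(r);print(r)
W=np.array([onz(t,*p,115) for p in bx]);print(W.round(1),W.mean(0));print(np.linalg.norm(np.diff(W,axis=0),axis=1))
for n,d,box,sb in(("top",t,(300,228,328,252),0),("side",s,(320,150,350,182),0)):
    dk=(d["img"].max(2)<60).astype(np.uint8)*255
    dk=cv2.morphologyEx(dk,cv2.MORPH_OPEN,cv2.getStructuringElement(2,(9,9)))
    c2,e,_=blob(dk,box);M=cv2.moments(c2);print(n,e,M["m10"]/M["m00"],M["m01"]/M["m00"])
    if n=="top":a=e[0]
    else:b=e[0]
print("knob",tri([(t,*a),(s,*b)]))
print("stud",onz(t,309.5,205,135))
o=t["img"][:,:,::-1].copy();cv2.drawContours(o,[np.intp(bx)],0,(0,0,255),1);cv2.drawContours(o,[c],0,(0,255,0),1)
cv2.imwrite("pics/c1.png",cv2.resize(o[175:290,245:385],None,fx=5,fy=5,interpolation=0))
E
```

```text
((314.64630126953125, 228.66737365722656), (49.2081413269043, 56.707942962646484), 11.9761323928833)
[[ 459.4   -2.2  115. ]
 [ 602.8  -36.1  115. ]
 [ 573.1 -160.3  115. ]
 [ 430.6 -124.6  115. ]] [516.45896088 -80.81468743 115.        ]
[147.43511664 127.70874549 146.90366713]
top ((312.97369384765625, 241.23684692382812), 6.236988067626953) 312.69471947194717 241.24422442244222
side ((334.05865478515625, 166.68435668945312), 8.382863998413086) 334.2689594356261 166.70546737213402
knob (array([477.52076661, -71.26386739, 185.51890474]), [np.float64(1.126269771780717), np.float64(1.1262697717806875)])
stud [574.94483392 -68.27501099 135.        ]
```

View pics/c1.png

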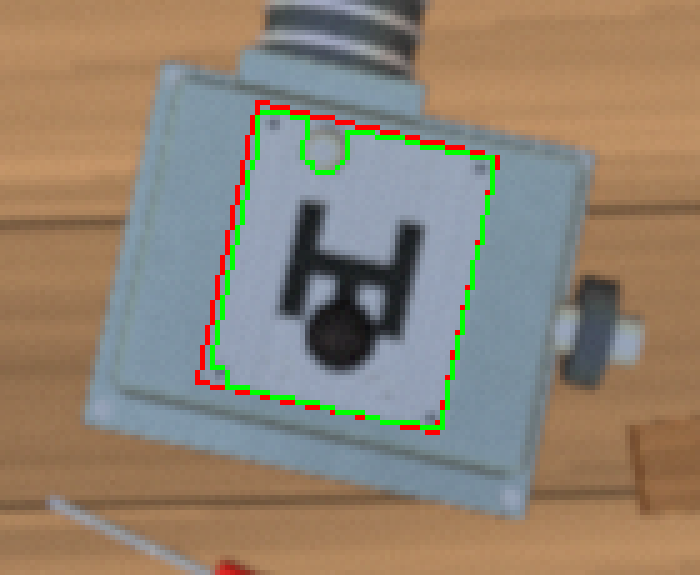

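```bash
cat >>h.py <<'E'
from scipy.spatial.transform import Rotation as R
yaw=np.deg2rad(-13.5);GX=np.array([np.cos(yaw),np.sin(yaw),0]);GY=np.array([-np.sin(yaw),np.cos(yaw),0]);C=np.array([516.5,-82,0])
def gb(p): p=np.asarray(p)-C; return np.array([p@GX,p@GY,p[2]])
def world(g): return C+g[0]*GX+g[1]*GY+np.array([0,0,g[2]])
def show():
    from bench import status
    s=status.read_state();M=R.from_quat(s["ee_rot"]).as_matrix()
    print("t",round(s["clock"],2),"tcp",s["position"].round(1),"gb",gb(s["position"]).round(1),"F",s["contact_force"].round(1),"w",round(s["gripper_width"],1))
    print("tool xyz in gearbox:");print(np.array([GX,GY,[0,0,1]])@M.round(3))
    return s,M
def delta(g):
    s,M=show();print("delta tool",(M.T@(world(g)-s["position"])).round(1))
E
python3 -c "
from h import *
delta((-85,0,240))
s,M=show();print(M)
print(gb([477.5,-71.3,185.5]))"
```

```text
t 0.15 tcp [ 195.1 -593.2  206.1] gb [-193.1 -572.1  206.1] F [ 0.1 -0.2 -0.3] w 85.5
tool xyz in gearbox:
[[-0.00143926 -0.85091647 -0.52515251]
 [ 0.00171129 -0.52515251  0.85091647]
 [-1.          0.          0.002     ]]
delta tool [ -33.3 -392.6  430. ]
t 0.15 tcp [ 195.1 -593.2  206.1] gb [-193.1 -572.1  206.1] F [ 0.1 -0.2 -0.3] w 85.5
tool xyz in gearbox:
[[-0.00143926 -0.85091647 -0.52515251]
 [ 0.00171129 -0.52515251  0.85091647]
 [-1.          0.          0.002     ]]
[[-6.63116277e-04 -9.49962606e-01 -3.12362942e-01]
 [ 1.57576880e-03 -3.12363616e-01  9.49961309e-01]
 [-9.99998539e-01  1.37723029e-04  1.70405483e-03]]
[-40.42029229   1.29998896 185.5       ]
```

Emit:
apply_moves --targets "-20 -10 10 6.5 1; -34 -35 38 13 1; -34 -60 66 19.5 1; -34 -86 94 26 1; -34 -112 122 31.7 1; -34 -138 151 31.7 1; -34 -164 180 31.7 1; -34 -190 208 31.7 1; -34 -216 236 31.7 1; -34 -240 260 31.7 1"

```text
clock: 0.98
position: [342.1, -269.6, 240.9]
ee_rot: [-0.438, 0.555, 0.438, 0.555]
contact_force: [1.1, -0.4, -0.2]
gripper_width: -0.1
```

```bash
python3 -c "
from h import *
delta((-85,0,240))"
```

```text
t 0.98 tcp [ 342.1 -269.6  240.9] gb [-125.8 -223.1  240.9] F [ 1.1 -0.4 -0.2] w -0.1
tool xyz in gearbox:
[[ 0.00000000e+00 -9.99536332e-01 -3.46702215e-04]
 [ 0.00000000e+00 -3.46702215e-04  9.99536332e-01]
 [-1.00000000e+00  0.00000000e+00  0.00000000e+00]]
delta tool [  1.  -40.9 223.1]
```

Emit:
apply_moves --targets "0 -8 35 0 1; 0 -15 70 0 1; 0 -20 105 0 1; 0 -28 140 0 1; 0 -34 172 0 1; 0 -38 200 0 1; 0 -38 220 0 1; 0 -38 221 0 1; 0 -38 221 0 1"

```text
clock: 1.73
position: [430.5, -64.9, 240.6]
ee_rot: [-0.438, 0.555, 0.439, 0.555]
contact_force: [-0.2, -0.2, 0.1]
gripper_width: -0.3
```

```bash
python3 - <<'E'
from h import *
from bench import get_image
delta((-85,1,172))
o=[]
for n in("top","side"):
    d=get_image(n);i=d["img"][:,:,::-1]
    o.append(cv2.resize(i[170:290,245:385] if n=="top" else i[110:230,260:400],(400,343),interpolation=2))
cv2.imwrite("pics/c2.png",np.hstack(o))
E
```

```text
t 1.73 tcp [430.5 -64.9 240.6] gb [-87.7  -3.4 240.6] F [-0.2 -0.2  0.1] w -0.3
tool xyz in gearbox:
[[-9.72369920e-04 -1.00004181e+00 -2.52488742e-03]
 [-2.33445364e-04 -2.52488742e-03  1.00004181e+00]
 [-1.00000000e+00  1.00000000e-03  0.00000000e+00]]
delta tool [68.6 -2.7  4.4]
```

View pics/c2.png

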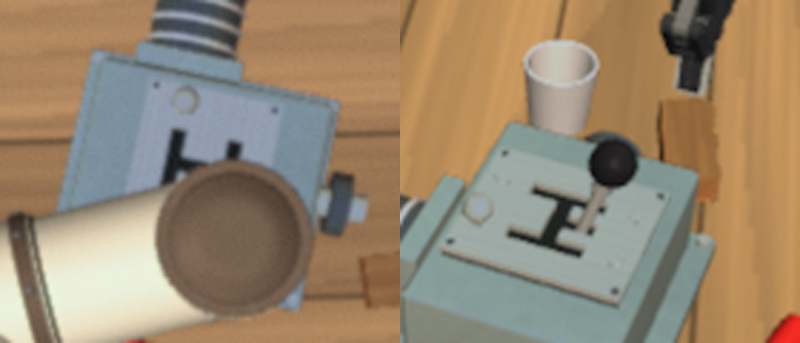

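Emit:
apply_moves --targets "20 0 2 0 1; 45 0 4 0 1; 65 0 4 0 1; 69 0 4 0 1; 69 0 4 0 1; 69 -6 4 0 1; 69 -9 4 0 1; 69 -12 4 0 1; 69 -15 4 0 1; 69 -18 4 0 1"

```text
clock: 2.67
position: [449.8, -66.0, 172.5]
ee_rot: [-0.438, 0.555, 0.438, 0.556]
contact_force: [0.2, 0.4, -0.5]
gripper_width: 0.3
```

```bash
cat > look.py <<'E'
from h import *
import sys
from bench import get_image
show()
d=get_image("side");i=d["img"][:,:,::-1]
cv2.imwrite(sys.argv[1],cv2.resize(i[110:230,240:400],(800,600),interpolation=2))
E
python3 look.py pics/c3.png
```

```text
t 2.67 tcp [449.8 -66.  172.5] gb [-6.860e+01 -1.000e-01  1.725e+02] F [ 0.2  0.4 -0.5] w 0.3
tool xyz in gearbox:
[[ 9.72369920e-04 -9.99536332e-01 -3.46702215e-04]
 [ 2.33445364e-04 -3.46702215e-04  9.99536332e-01]
 [-1.00000000e+00 -1.00000000e-03  0.00000000e+00]]
```

View pics/c3.png

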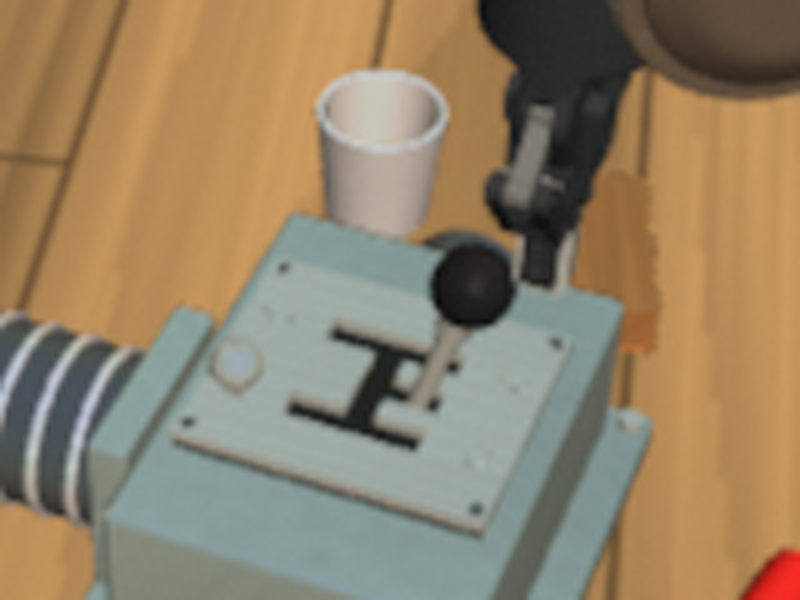

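Emit:
apply_moves --targets "0 -3 0 0 1; 0 -6 0 0 1; 0 -9 0 0 1; 0 -12 0 0 1; 0 -15 0 0 1; 0 -18 0 0 1; 0 -21 0 0 1; 0 -24 0 0 1; 0 -27 0 0 1; 0 -30 0 0 1"

```text
clock: 3.55
position: [481.2, -73.6, 177.4]
ee_rot: [-0.441, 0.553, 0.436, 0.556]
contact_force: [-6.6, 1.9, 23.5]
gripper_width: -0.2
```

```bash
python3 look.py pics/c4.png
```

```text
t 3.55 tcp [481.2 -73.6 177.4] gb [-3.630e+01 -1.000e-01  1.774e+02] F [-6.6  1.9 23.5] w -0.2
tool xyz in gearbox:
[[ 8.24585009e-03 -1.00004181e+00 -2.52488742e-03]
 [-7.71769299e-05 -2.52488742e-03  1.00004181e+00]
 [-1.00000000e+00 -8.00000000e-03  0.00000000e+00]]
```

View pics/c4.png

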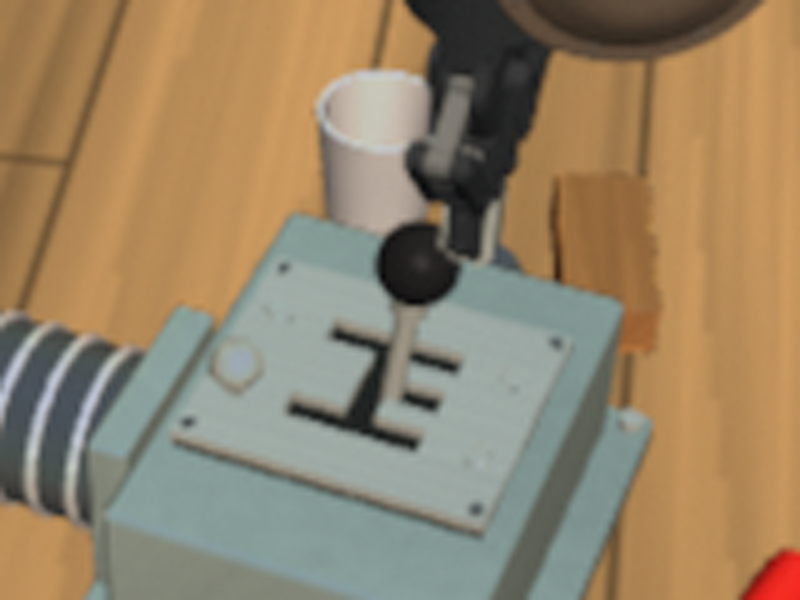

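Emit:
apply_moves --targets "-4 2 0 0 1; -8 4 0 0 1; -12 5 0 0 1; -12 5 0 0 1; -12 5 0 0 1"

```text
clock: 4.02
position: [473.2, -71.8, 183.7]
ee_rot: [-0.438, 0.555, 0.438, 0.555]
contact_force: [0.3, 0.7, -1.2]
gripper_width: 0.0
```

```bash
python3 look.py pics/c5.png; python3 - <<'E'
from bench import get_image
import cv2
cv2.imwrite("pics/w5.png",get_image("wrist")["img"][:,:,::-1])
E
```

```text
t 4.02 tcp [473.2 -71.8 183.7] gb [-44.5  -0.2 183.7] F [ 0.3  0.7 -1.2] w 0.0
tool xyz in gearbox:
[[ 0.00000000e+00 -9.99536332e-01 -3.46702215e-04]
 [ 0.00000000e+00 -3.46702215e-04  9.99536332e-01]
 [-1.00000000e+00  0.00000000e+00  0.00000000e+00]]
```

View pics/c5.png

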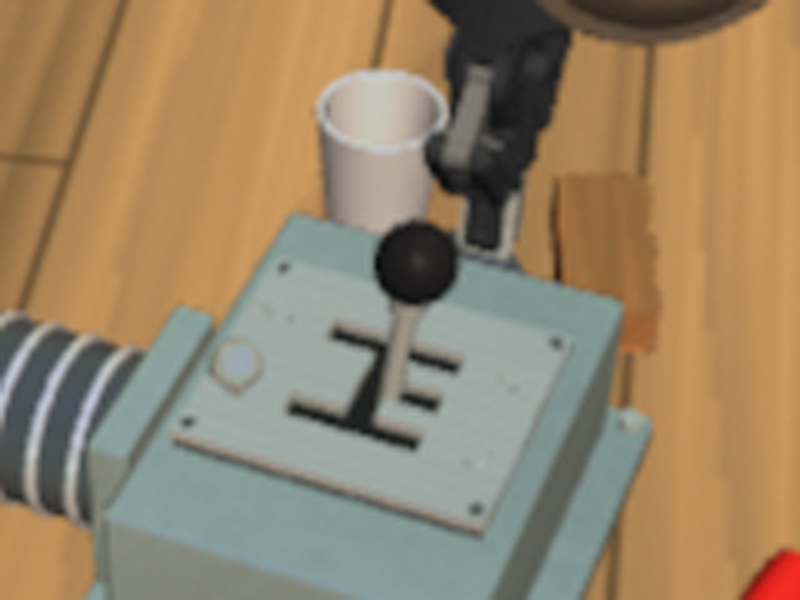

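View pics/w5.png

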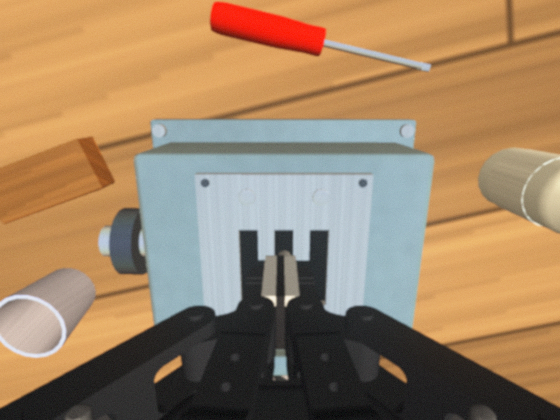

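```bash
cat >>h.py <<'E'
def knob(d,u,v,D=160):
    o,r=ray(d,u,v);p=o-np.array([C[0],C[1],32]);b=p@r;q=b*b-(p@p-D*D)
    return gb(o+r*(-b-np.sqrt(max(q,0)))),q
E
python3 - <<'E'
from h import *
s=pickle.load(open("side0.pkl","rb"))
print(knob(s,334.1,166.7),knob(s,323.2,162.6), proj(s,world((0,0,192))))
E
```

```text
(array([-41.88615301,   2.18746817, 186.40455035]), np.float64(12540.467182107037)) (array([-18.18857656,   3.81743966, 190.91696837]), np.float64(12367.81620277022)) [315.65808762 158.86156633]
```

Emit:
apply_moves --targets "0 -3 0 0 1; 0 -6 0 0 1; 0 -8 0 0 1; 0 -10 0 0 1; 0 -12 0 0 1; 0 -13 0 0 1"

```text
clock: 4.62
position: [486.3, -74.9, 183.8]
ee_rot: [-0.438, 0.555, 0.438, 0.555]
contact_force: [-0.2, 0.0, -0.0]
gripper_width: -0.0
```

```bash
python3 look.py pics/c6.png
```

```text
t 4.62 tcp [486.3 -74.9 183.8] gb [-31.   -0.2 183.8] F [-0.2  0.  -0. ] w -0.0
tool xyz in gearbox:
[[ 0.00000000e+00 -9.99536332e-01 -3.46702215e-04]
 [ 0.00000000e+00 -3.46702215e-04  9.99536332e-01]
 [-1.00000000e+00  0.00000000e+00  0.00000000e+00]]
```

View pics/c6.png

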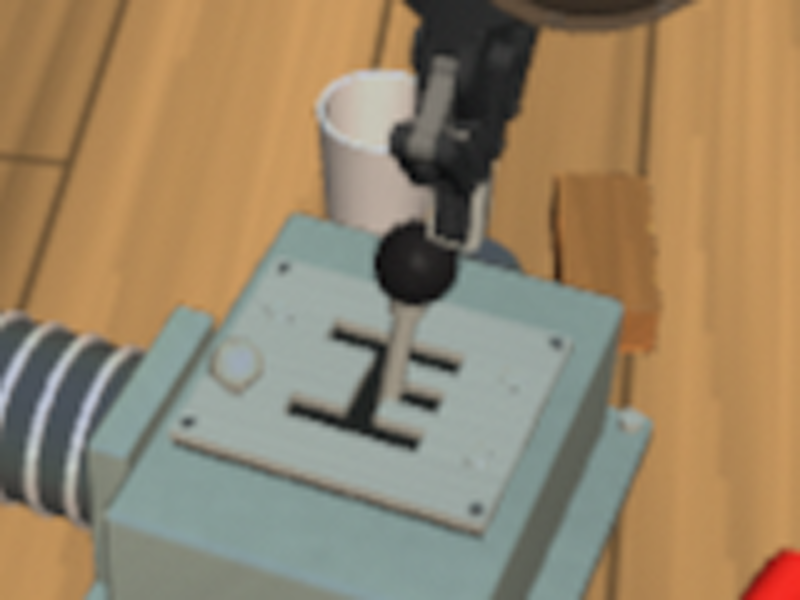

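Emit:
apply_moves --targets "0 -2 0 0 1; 0 -4 0 0 1; 0 -6 0 0 1; 0 -7 0 0 1"

```text
clock: 5.0
position: [492.5, -76.5, 184.1]
ee_rot: [-0.438, 0.556, 0.438, 0.555]
contact_force: [-2.1, 0.3, 3.1]
gripper_width: 0.2
```

```bash
python3 look.py pics/c7.png
```

```text
t 5.0 tcp [492.5 -76.5 184.1] gb [-24.6  -0.3 184.1] F [-2.1  0.3  3.1] w 0.2
tool xyz in gearbox:
[[-9.72369920e-04 -9.99536332e-01 -3.46702215e-04]
 [-2.33445364e-04 -3.46702215e-04  9.99536332e-01]
 [-1.00000000e+00  1.00000000e-03  0.00000000e+00]]
```

View pics/c7.png

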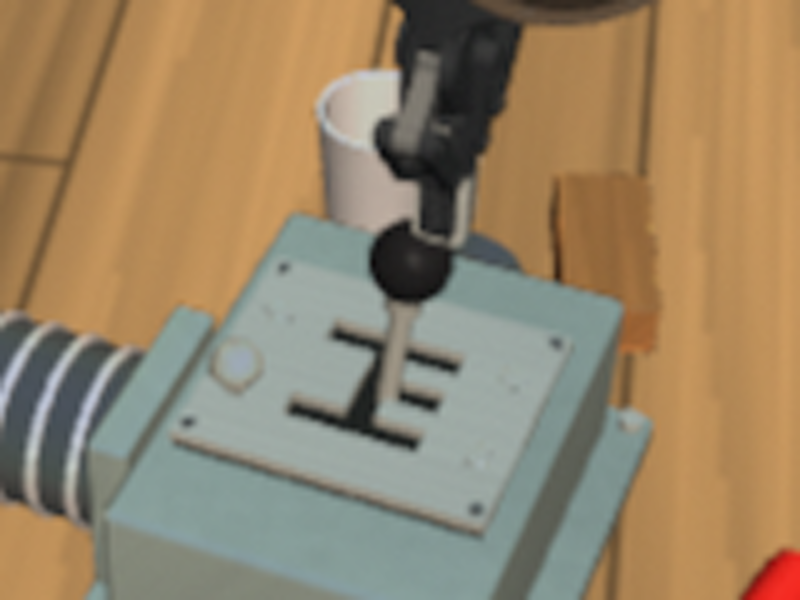

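```bash
python3 - <<'E'
from h import *
s=pickle.load(open("side0.pkl","rb"))
f=lambda p:(proj(s,p)-[240,110])*5
print(f([492.5,-76.5,184.1]),f([492.5,-76.5,205]), "corners/slots:",[f(world(p)).round() for p in((72,62,115),(-72,62,115),(72,-62,115),(-72,-62,115),(0,0,115),(26,26,115),(26,-26,115),(-26,26,115),(-26,-26,115))])
E
```

```text
[432.80145983 273.30567758] [436.11206433 235.20635587] corners/slots: [array([165., 423.]), array([479., 518.]), array([272., 250.]), array([568., 332.]), array([370., 377.]), array([294., 398.]), array([336., 324.]), array([405., 431.]), array([445., 355.])]
```

```bash
python3 - <<'E'
from h import *
s=pickle.load(open("side0.pkl","rb"));t=pickle.load(open("top0.pkl","rb"))
f=lambda p:(proj(s,p)-[240,110])*5
print(f([473.2,-71.8,183.7]),f([473.2,-71.8,200]),f([449.8,-66,172.5]))
# plate corners both views: top crop scale5 origin (245,175)
T=[(260,105),(213,372),(497,157),(440,432)];S=[(175,437),(483,535),(292,262),(568,345)]
for a,b in zip(T,S):
    p,e=tri([(t,a[0]/5+245,a[1]/5+175),(s,b[0]/5+240,b[1]/5+110)]);print(p.round(1),gb(p).round(1),np.round(e,1))
E
```

```text
[477.77295124 286.46488423] [480.91045791 256.85508432] [530.45193913 321.84335609]
[599.9 -37.8 108.4] [ 70.7  62.5 108.4] [3.5 3.5]
[461.8  -9.7 100.1] [-70.1  57.6 100.1] [3.1 3.1]
[ 567.8 -160.5  108.4] [ 68.2 -64.4 108.4] [5.2 5.2]
[ 431.  -125.9  106.5] [-72.8 -62.6 106.5] [0. 0.]
```

Emit:
apply_moves --targets "-3 5 0 0 1; -3 14 0 0 1; 0 24 0 0 1; 8 24 0 0 1; 16 24 0 0 1; 24 24 0 0 1; 24 24 0 0 1"

```text
clock: 5.63
position: [468.3, -70.9, 157.7]
ee_rot: [-0.437, 0.556, 0.439, 0.554]
contact_force: [-0.9, -0.1, -0.5]
gripper_width: -0.0
```

```bash
python3 look.py pics/c8.png
```

```text
t 5.63 tcp [468.3 -70.9 157.7] gb [-49.5  -0.5 157.7] F [-0.9 -0.1 -0.5] w -0.0
tool xyz in gearbox:
[[-3.88947968e-03 -9.99769778e-01  6.25667705e-04]
 [-9.33781455e-04  6.25667705e-04  9.99769778e-01]
 [-1.00000000e+00  4.00000000e-03 -1.00000000e-03]]
```

View pics/c8.png

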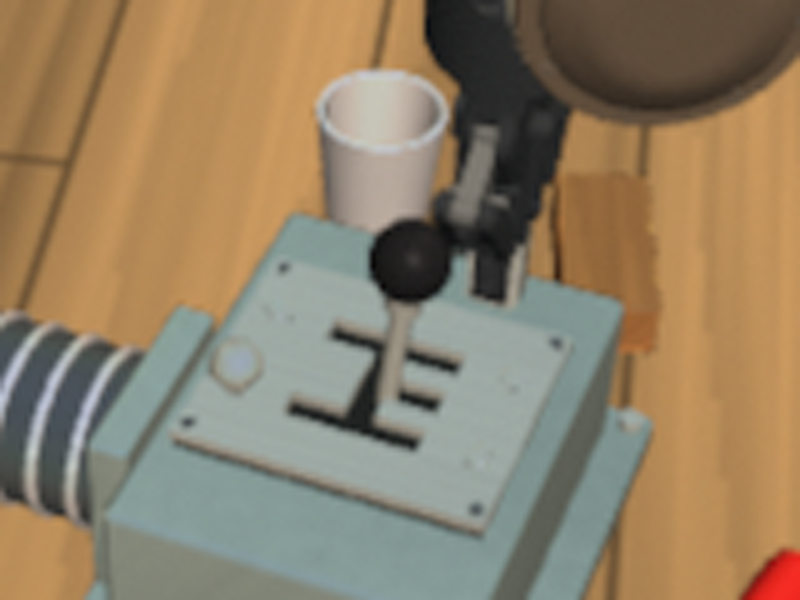

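Emit:
apply_moves --targets "3 -3 0 0 1; 3 -6 0 0 1; 3 -9 0 0 1; 3 -12 0 0 1; 3 -15 0 0 1; 3 -17 0 0 1; 3 -17 0 0 1"

```text
clock: 6.27
position: [486.3, -75.0, 157.0]
ee_rot: [-0.438, 0.555, 0.438, 0.555]
contact_force: [-2.5, 0.7, 1.9]
gripper_width: 0.0
```

```bash
python3 look.py pics/c9.png
```

```text
t 6.27 tcp [486.3 -75.  157. ] gb [-31.   -0.2 157. ] F [-2.5  0.7  1.9] w 0.0
tool xyz in gearbox:
[[ 0.00000000e+00 -9.99536332e-01 -3.46702215e-04]
 [ 0.00000000e+00 -3.46702215e-04  9.99536332e-01]
 [-1.00000000e+00  0.00000000e+00  0.00000000e+00]]
```

View pics/c9.png

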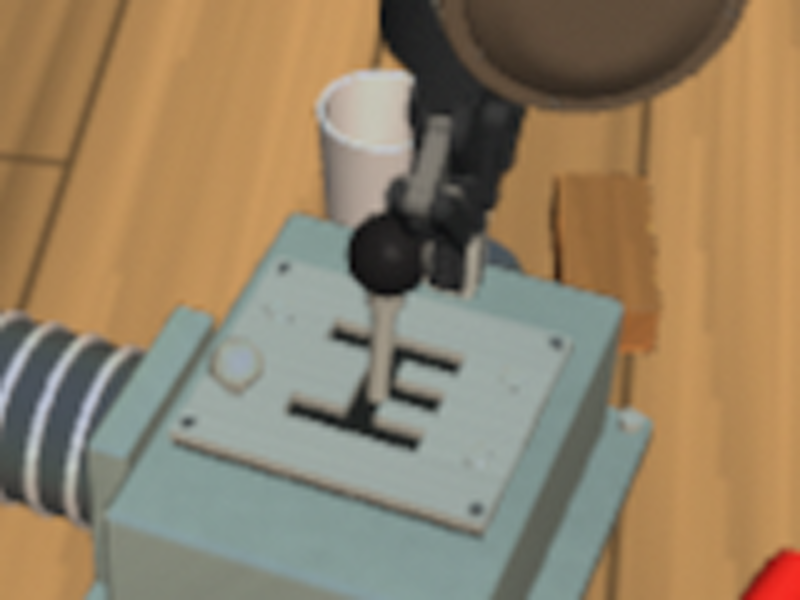

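Emit:
apply_moves --targets "0 -2 0 0 1; 0 -4 0 0 1; 0 -5 0 0 1; 0 -5 0 0 1"

```text
clock: 6.65
position: [491.0, -76.1, 156.9]
ee_rot: [-0.438, 0.555, 0.438, 0.555]
contact_force: [-2.4, 2.0, 2.0]
gripper_width: 0.2
```

```bash
python3 look.py pics/c10.png
```

```text
t 6.65 tcp [491.  -76.1 156.9] gb [-26.2  -0.2 156.9] F [-2.4  2.   2. ] w 0.2
tool xyz in gearbox:
[[ 0.00000000e+00 -9.99536332e-01 -3.46702215e-04]
 [ 0.00000000e+00 -3.46702215e-04  9.99536332e-01]
 [-1.00000000e+00  0.00000000e+00  0.00000000e+00]]
```

View pics/c10.png

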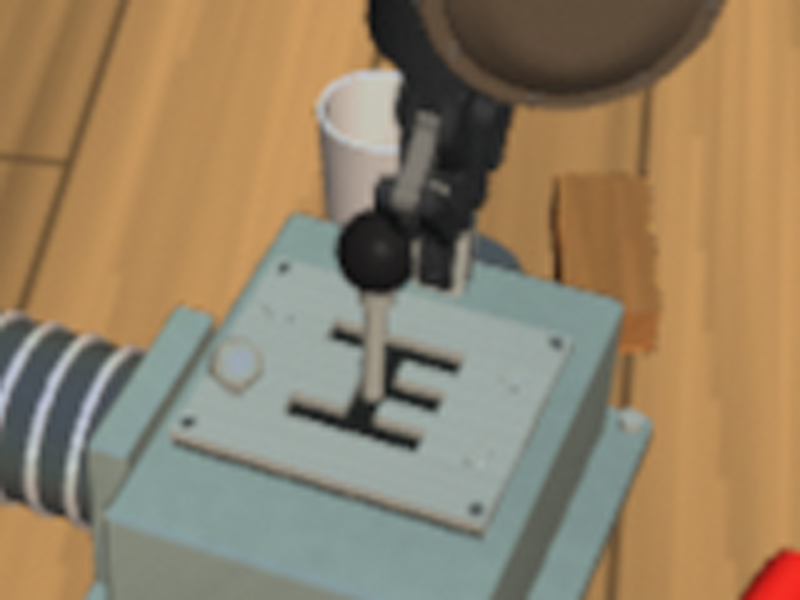

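Emit:
apply_moves --targets "0 -1 0 0 1; 0 -2 0 0 1; 0 -3 0 0 1; 0 -4 0 0 1; 0 -4 0 0 1"

```text
clock: 7.12
position: [492.8, -76.6, 156.7]
ee_rot: [-0.437, 0.556, 0.439, 0.554]
contact_force: [-7.9, 3.6, 5.8]
gripper_width: -0.2
```

```bash
python3 look.py pics/c11.png
```

```text
t 7.12 tcp [492.8 -76.6 156.7] gb [-24.3  -0.3 156.7] F [-7.9  3.6  5.8] w -0.2
tool xyz in gearbox:
[[-4.12292505e-03 -9.99536332e-01 -3.46702215e-04]
 [ 3.85884650e-05 -3.46702215e-04  9.99536332e-01]
 [-1.00000000e+00  4.00000000e-03 -1.00000000e-03]]
```

View pics/c11.png

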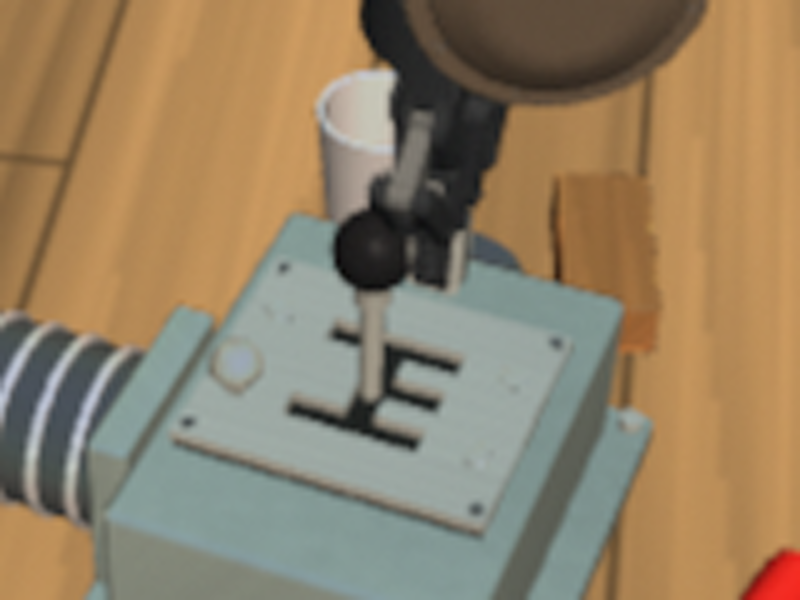

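```bash
python3 -c "
from bench import status
print(status.read_state()['joints'].round(2))"
```

```text
[ 0.17  0.22 -0.37 -0.   -0.99 -1.98]
```

Emit:
apply_moves --targets "0 8 0 0 1; 0 20 0 0 1; -20 28 0 0 1; -45 28 0 0 1; -60 28 -20 -7 1; -60 28 -40 -14 1; -60 20 -60 -21 1; -60 5 -60 -28 1; -60 -15 -60 -35 1; -60 -28 -60 -42 1"

```text
clock: 8.0
position: [510.0, -142.7, 217.2]
ee_rot: [0.61, -0.359, -0.607, -0.36]
contact_force: [0.2, 0.4, 0.2]
gripper_width: 0.1
```

Emit:
apply_moves --targets "0 0 0 -7 1; 0 0 0 -14 1; 0 0 0 -21 1; 0 0 0 -28 1; 0 0 0 -35 1; 0 0 0 -42 1; 0 0 0 -48 1; 0 0 0 -48 1; 0 0 0 -48 1"

```text
clock: 8.75
position: [508.4, -141.9, 216.9]
ee_rot: [0.703, -0.084, -0.702, -0.084]
contact_force: [-0.1, 0.1, 0.1]
gripper_width: -0.0
```

```bash
python3 look.py pics/c12.png; python3 -c "
from h import *
delta((3,-60,157))"
```

```text
t 8.75 tcp [ 508.4 -141.9  216.9] gb [  6.1 -60.1 216.9] F [-0.1  0.1  0.1] w -0.0
tool xyz in gearbox:
[[ 1.94473984e-03 -2.57040755e-03 -1.00023667e+00]
 [ 4.66890728e-04 -1.00023667e+00  2.57040755e-03]
 [-1.00000000e+00  0.00000000e+00 -2.00000000e-03]]
t 8.8 tcp [ 508.3 -141.8  216.9] gb [  6.  -60.1 216.9] F [0.2 0.1 0.3] w -0.3
tool xyz in gearbox:
[[ 9.72369920e-04 -2.57040755e-03 -1.00023667e+00]
 [ 2.33445364e-04 -1.00023667e+00  2.57040755e-03]
 [-1.00000000e+00  0.00000000e+00 -1.00000000e-03]]
delta tool [59.9 -0.1  3.1]
```

View pics/c12.png

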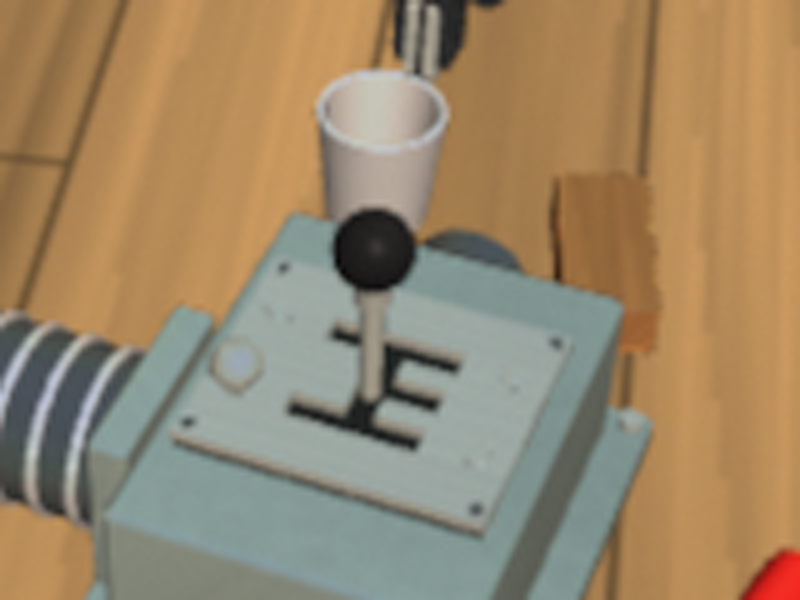

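Emit:
apply_moves --targets "20 0 2 0 1; 40 0 2 0 1; 57 0 2 0 1; 57 -8 2 0 1; 57 -16 2 0 1; 57 -24 2 0 1; 57 -30 2 0 1; 57 -34 2 0 1; 57 -38 2 0 1; 57 -42 2 0 1"

```text
clock: 9.63
position: [516.3, -100.5, 161.0]
ee_rot: [0.703, -0.083, -0.702, -0.083]
contact_force: [-0.7, -2.9, 2.4]
gripper_width: 0.1
```

```bash
python3 look.py pics/c13.png
```

```text
t 9.63 tcp [ 516.3 -100.5  161. ] gb [  4.2 -18.  161. ] F [-0.7 -2.9  2.4] w 0.1
tool xyz in gearbox:
[[ 2.17818520e-03  3.46702215e-04 -9.99536332e-01]
 [-5.05479193e-04 -9.99536332e-01 -3.46702215e-04]
 [-1.00000000e+00  1.00000000e-03 -2.00000000e-03]]
```

View pics/c13.png

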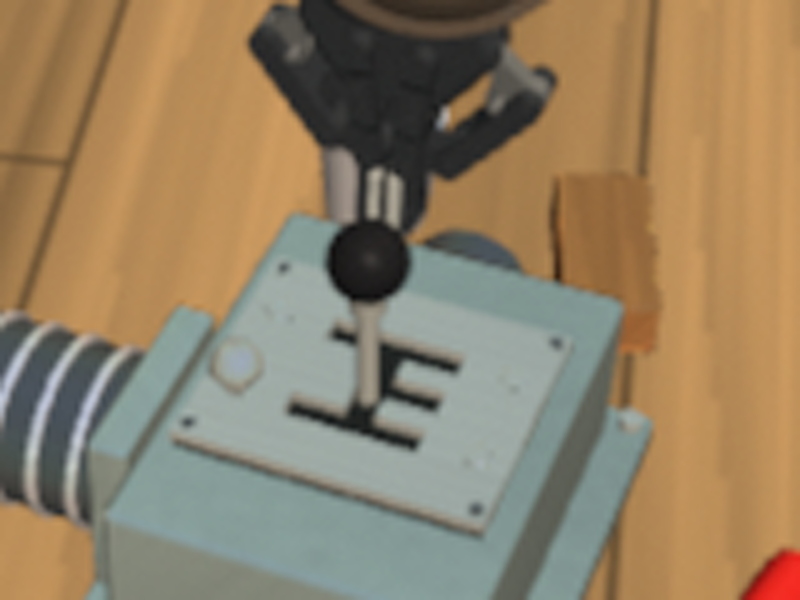

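Emit:
apply_moves --targets "0 -3 0 0 1; 0 -6 0 0 1; 0 -9 0 0 1; 0 -12 0 0 1; 0 -15 0 0 1; 0 -18 0 0 1; 1 -21 0 0 1; 1 -24 0 0 1; 2 -27 0 0 1; 2 -30 0 0 1"

```text
clock: 10.52
position: [522.6, -71.0, 157.5]
ee_rot: [-0.702, 0.083, 0.702, 0.083]
contact_force: [0.0, -1.7, -0.2]
gripper_width: -0.1
```

```bash
python3 look.py pics/c14.png
```

```text
t 10.52 tcp [522.6 -71.  157.5] gb [  3.3  12.1 157.5] F [ 0.  -1.7 -0.2] w -0.1
tool xyz in gearbox:
[[-9.72369920e-04  3.46702215e-04 -9.99536332e-01]
 [-2.33445364e-04 -9.99536332e-01 -3.46702215e-04]
 [-1.00000000e+00  0.00000000e+00  1.00000000e-03]]
```

View pics/c14.png

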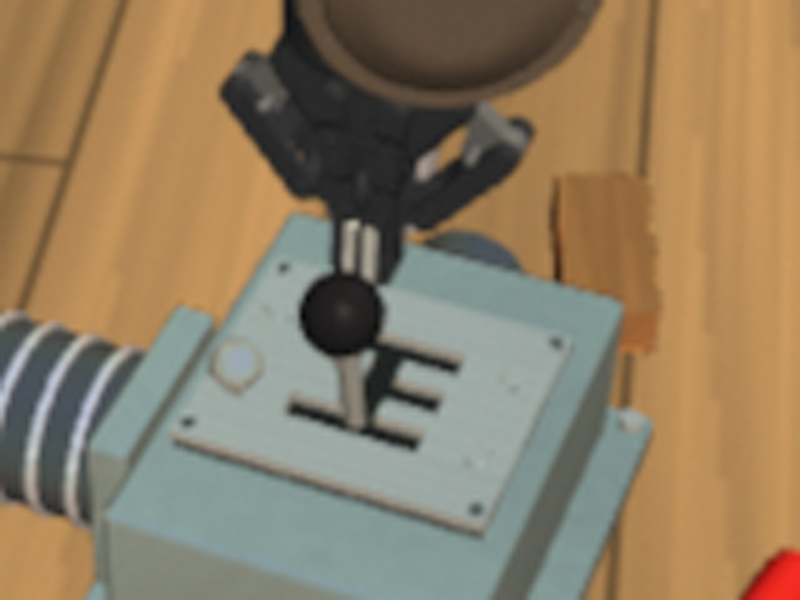

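Emit:
apply_moves --targets "0 -2 0 0 1; 0 -4 0 0 1; 0 -6 0 0 1; 0 -8 0 0 1; 0 -9 0 0 1"

```text
clock: 10.98
position: [524.5, -62.4, 157.6]
ee_rot: [-0.702, 0.083, 0.703, 0.083]
contact_force: [-0.1, -3.1, -2.4]
gripper_width: -0.2
```

```bash
python3 look.py pics/c15.png
```

```text
t 10.98 tcp [524.5 -62.4 157.6] gb [  3.2  20.9 157.6] F [-0.1 -3.1 -2.4] w -0.2
tool xyz in gearbox:
[[-9.72369920e-04  3.46702215e-04 -9.99536332e-01]
 [-2.33445364e-04 -9.99536332e-01 -3.46702215e-04]
 [-1.00000000e+00  0.00000000e+00  1.00000000e-03]]
```

View pics/c15.png

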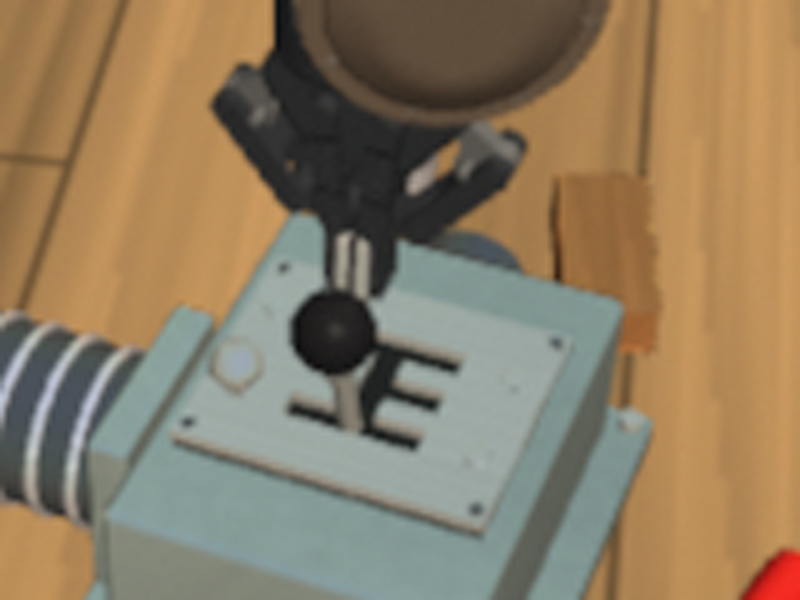

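Emit:
apply_moves --targets "0 -1 0 0 1; 0 -2 0 0 1; 0 -3 0 0 1; 0 -4 0 0 1; 0 -4 0 0 1"

```text
clock: 11.45
position: [525.8, -58.6, 158.0]
ee_rot: [-0.702, 0.083, 0.702, 0.083]
contact_force: [-0.6, -2.5, -1.8]
gripper_width: 0.1
```

```bash
python3 look.py pics/c16.png
```

```text
t 11.45 tcp [525.8 -58.6 158. ] gb [  3.6  25.  158. ] F [-0.6 -2.5 -1.8] w 0.1
tool xyz in gearbox:
[[ 0.00000000e+00  3.46702215e-04 -9.99536332e-01]
 [ 0.00000000e+00 -9.99536332e-01 -3.46702215e-04]
 [-1.00000000e+00  0.00000000e+00  0.00000000e+00]]
```

View pics/c16.png

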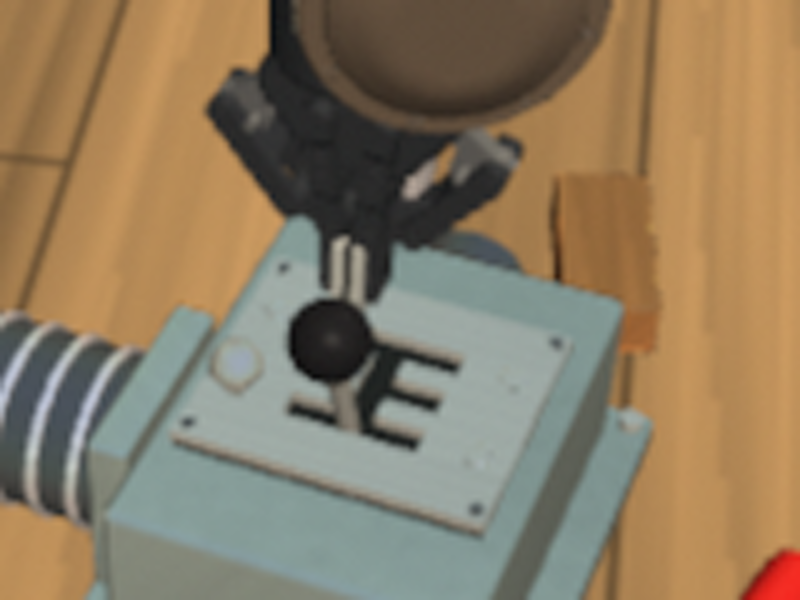

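Still free; a little further to the stop.

Emit:
apply_moves --targets "0 -1 0 0 1; 0 -2 0 0 1; 0 -3 0 0 1; 0 -4 0 0 1; 0 -4 0 0 1"

```text
clock: 11.92
position: [525.9, -56.7, 157.7]
ee_rot: [-0.701, 0.084, 0.703, 0.082]
contact_force: [-0.7, -10.3, -2.4]
gripper_width: -0.1
```

```bash
python3 look.py pics/c17.png
```

```text
t 11.92 tcp [525.9 -56.7 157.7] gb [  3.2  26.8 157.7] F [ -0.7 -10.3  -2.4] w -0.1
tool xyz in gearbox:
[[-2.21677367e-03  3.46702215e-04 -9.99536332e-01]
 [-3.61744585e-03 -9.99536332e-01 -3.46702215e-04]
 [-1.00000000e+00  4.00000000e-03  2.00000000e-03]]
```

View pics/c17.png

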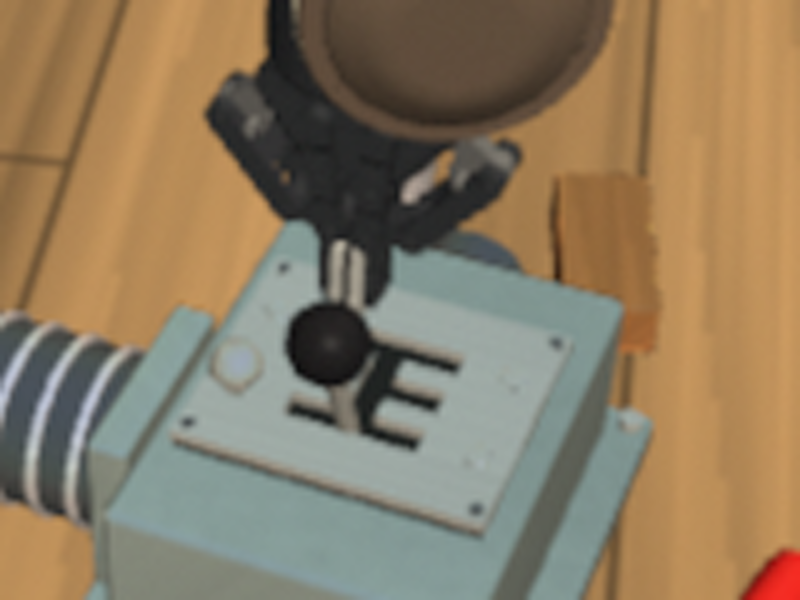

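Emit:
apply_moves --targets "0 8 0 0 1; 0 18 0 0 1; -20 26 0 0 1; -45 26 0 0 1; -65 26 15 7 1; -65 26 30 14 1; -65 15 50 21 1; -65 0 54 28 1; -65 -15 54 35 1; -65 -24 54 42 1"

```text
clock: 12.8
position: [480.5, -17.6, 224.0]
ee_rot: [0.626, -0.33, -0.624, -0.332]
contact_force: [0.2, -1.0, 0.2]
gripper_width: -0.3
```

Emit:
apply_moves --targets "0 0 0 7 1; 0 0 0 14 1; 0 0 0 21 1; 0 0 0 28 1; 0 0 0 35 1; 0 0 0 42 1; 0 0 0 48 1; 0 0 0 48 1; 0 0 0 48 1"

```text
clock: 13.55
position: [480.3, -18.7, 223.4]
ee_rot: [-0.439, 0.554, 0.438, 0.555]
contact_force: [0.6, 0.4, 0.8]
gripper_width: -0.3
```

```bash
python3 look.py pics/c18.png; python3 -c "
from h import *
delta((-50,52,150))"
```

```text
t 13.55 tcp [480.3 -18.7 223.4] gb [-50.   53.1 223.4] F [0.6 0.4 0.8] w -0.3
tool xyz in gearbox:
[[ 1.71129448e-03 -1.00004181e+00 -2.52488742e-03]
 [ 1.43926065e-03 -2.52488742e-03  1.00004181e+00]
 [-1.00000000e+00 -2.00000000e-03  1.00000000e-03]]
t 13.6 tcp [480.2 -18.7 223.3] gb [-50.1  53.  223.3] F [ 0.5  0.2 -0.5] w -0.1
tool xyz in gearbox:
[[ 7.38924557e-04 -1.00004181e+00 -2.52488742e-03]
 [ 1.20581528e-03 -2.52488742e-03  1.00004181e+00]
 [-1.00000000e+00 -1.00000000e-03  1.00000000e-03]]
delta tool [73.3  0.  -1.1]
```

View pics/c18.png

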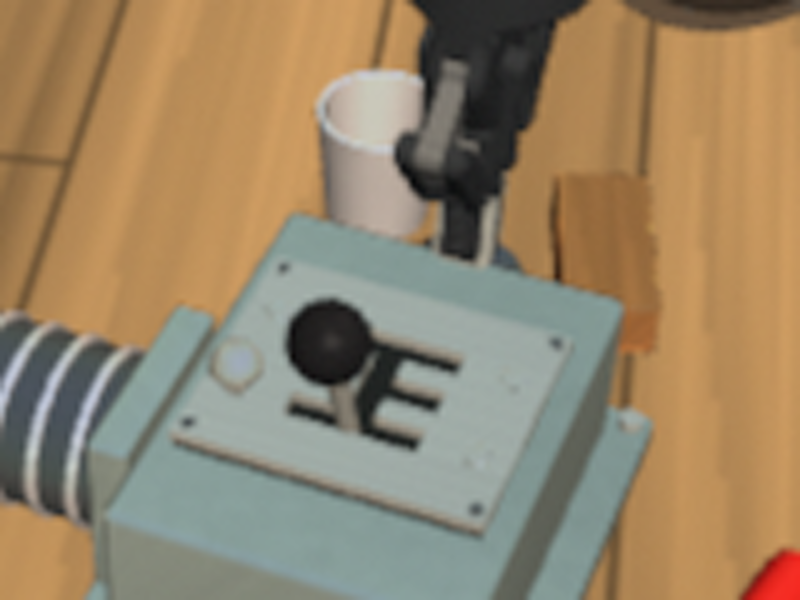

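Emit:
apply_moves --targets "25 0 -1 0 1; 50 0 -1 0 1; 73 0 -1 0 1; 73 0 -1 0 1; 73 -7 -1 0 1; 73 -14 -1 0 1; 73 -20 -1 0 1; 73 -24 -1 0 1; 73 -28 -1 0 1; 73 -32 -1 0 1"

```text
clock: 14.43
position: [510.3, -27.3, 150.4]
ee_rot: [-0.437, 0.556, 0.438, 0.555]
contact_force: [-5.2, 2.1, 3.8]
gripper_width: 0.0
```

```bash
python3 look.py pics/c19.png
```

```text
t 14.43 tcp [510.3 -27.3 150.4] gb [-18.8  51.7 150.4] F [-5.2  2.1  3.8] w 0.0
tool xyz in gearbox:
[[-9.72369920e-04 -9.99769778e-01  6.25667705e-04]
 [-2.33445364e-04  6.25667705e-04  9.99769778e-01]
 [-1.00000000e+00  2.00000000e-03  0.00000000e+00]]
```

View pics/c19.png

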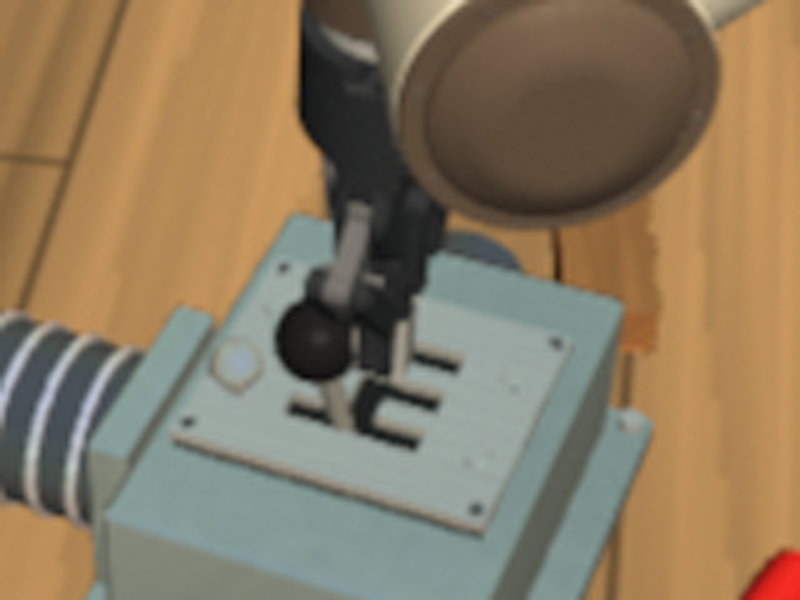

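Emit:
apply_moves --targets "0 -3 0 0 1; 0 -6 0 0 1; 0 -9 0 0 1; 0 -12 0 0 1; 0 -15 0 0 1; 0 -18 0 0 1; 0 -21 0 0 1; 0 -24 0 0 1; 0 -27 0 0 1"

```text
clock: 15.23
position: [536.3, -33.9, 149.2]
ee_rot: [-0.437, 0.556, 0.438, 0.555]
contact_force: [-4.2, 0.0, -0.4]
gripper_width: 0.0
```

```bash
python3 look.py pics/c20.png
```

```text
t 15.23 tcp [536.3 -33.9 149.2] gb [  8.1  51.4 149.2] F [-4.2  0.  -0.4] w 0.0
tool xyz in gearbox:
[[-1.94473984e-03 -9.99769778e-01  6.25667705e-04]
 [-4.66890728e-04  6.25667705e-04  9.99769778e-01]
 [-1.00000000e+00  2.00000000e-03 -1.00000000e-03]]
```

View pics/c20.png

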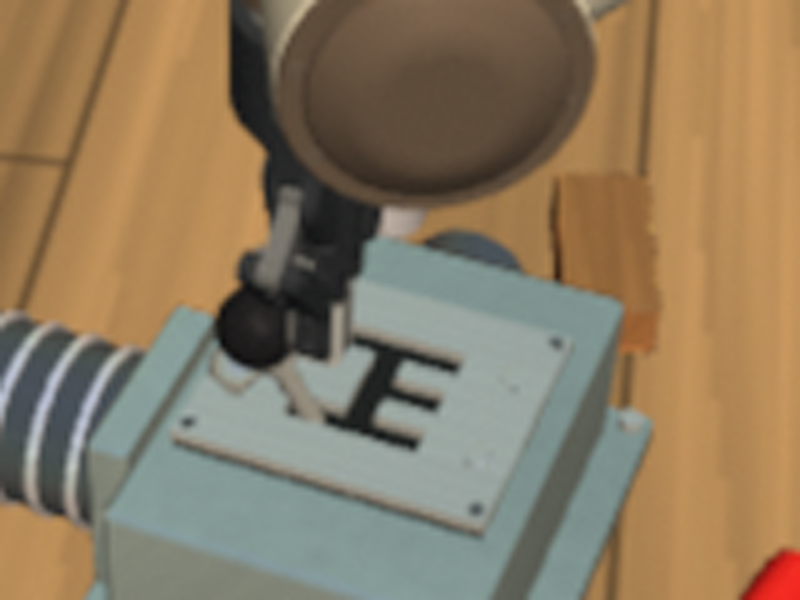

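Emit:
apply_moves --targets "0 -2 0 0 1; 0 -4 0 0 1; 0 -6 0 0 1; 0 -8 0 0 1; 0 -10 0 0 1; 0 -11 0 0 1"

```text
clock: 15.78
position: [545.7, -36.2, 148.9]
ee_rot: [-0.436, 0.557, 0.439, 0.554]
contact_force: [-9.1, 2.6, -0.1]
gripper_width: -0.0
```

```bash
python3 look.py pics/c21.png
```

```text
t 15.78 tcp [545.7 -36.2 148.9] gb [ 17.7  51.4 148.9] F [-9.1  2.6 -0.1] w -0.0
tool xyz in gearbox:
[[-4.86184960e-03 -9.99769778e-01  6.25667705e-04]
 [-1.16722682e-03  6.25667705e-04  9.99769778e-01]
 [-1.00000000e+00  5.00000000e-03 -1.00000000e-03]]
```

View pics/c21.png

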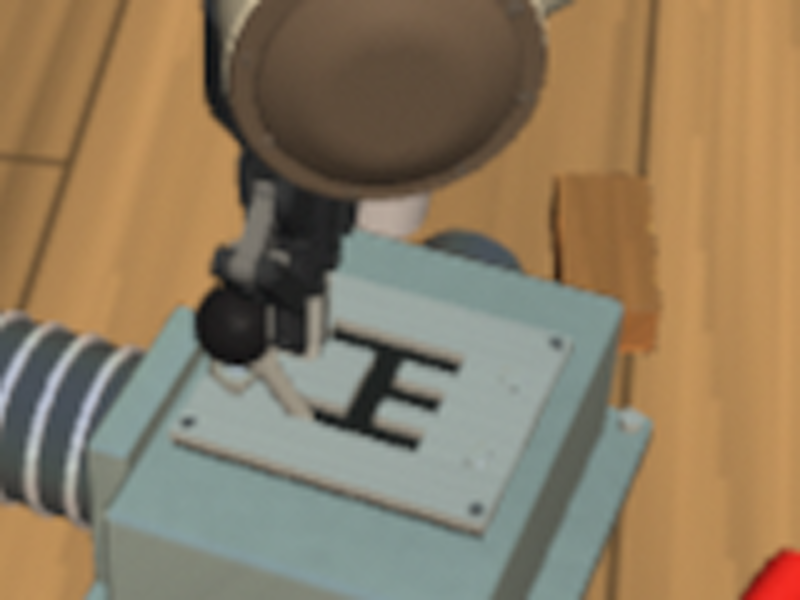

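Emit:
apply_moves --targets "0 -1 0 0 1; 0 -2 0 0 1; 0 -3 0 0 1; 0 -3 0 0 1"

```text
clock: 16.17
position: [546.3, -36.4, 148.7]
ee_rot: [-0.435, 0.558, 0.44, 0.553]
contact_force: [-13.2, 3.5, 0.8]
gripper_width: 0.4
```

Hard stop reached (13 N, only 0.6 mm gained for 3 mm commanded). Back off, lift and retreat so both cameras see the lever.

Emit:
apply_moves --targets "0 6 0 0 1; 0 16 0 0 1; 0 26 0 0 1; -20 36 0 0 1; -50 46 0 0 1; -85 55 0 0 1; -110 75 -15 0 1; -120 95 -40 0 1; -120 105 -75 0 1; -120 110 -110 0 1"

```text
clock: 17.0
position: [418.0, -118.4, 272.7]
ee_rot: [-0.441, 0.552, 0.437, 0.557]
contact_force: [1.6, -0.6, -0.5]
gripper_width: -0.3
```

Emit:
apply_moves --targets "0 5 -35 0 1; 0 10 -70 0 1; 0 15 -105 0 1; 0 15 -140 0 1; 0 15 -175 0 1; 0 15 -175 0 1; 0 15 -175 0 1"

```text
clock: 17.58
position: [362.6, -286.5, 270.7]
ee_rot: [-0.438, 0.556, 0.436, 0.557]
contact_force: [0.0, 0.1, 0.2]
gripper_width: -0.3
```

```bash
python3 - <<'E'
from h import *
from bench import get_image
show();o=[]
for n in("top","side"):
    d=get_image(n);pickle.dump(d,open(n+"1.pkl","wb"));i=d["img"][:,:,::-1];cv2.imwrite(f"pics/{n}1.png",i)
    o.append(cv2.resize(i[170:290,245:365] if n=="top" else i[140:260,250:370],(400,400),interpolation=2))
cv2.imwrite("pics/c22.png",np.hstack(o))
E
```

```text
t 17.58 tcp [ 362.6 -286.5  270.7] gb [-101.9 -234.8  270.7] F [0.  0.1 0.2] w -0.3
tool xyz in gearbox:
[[ 3.38400049e-03 -1.00047011e+00  3.54277747e-03]
 [-1.24440375e-03  3.54277747e-03  1.00047011e+00]
 [-1.00000000e+00 -3.00000000e-03 -1.00000000e-03]]
```

View pics/c22.png

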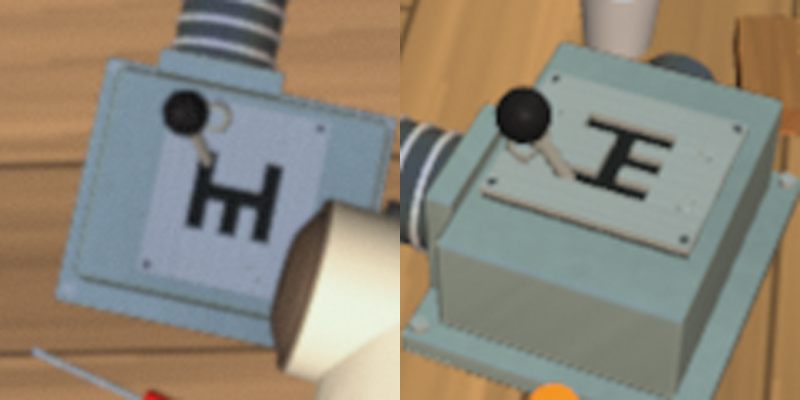

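View pics/side1.png

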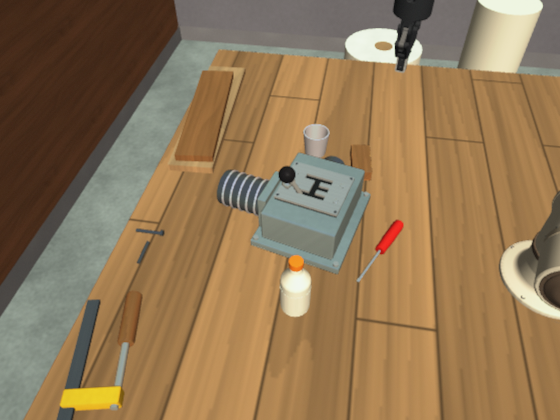

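```bash
python3 - <<'E'
from h import *
t=pickle.load(open("top1.pkl","rb"));s=pickle.load(open("side1.pkl","rb"))
q=[]
for d,b in((t,(288,190,314,218)),(s,(274,162,300,188))):
    m=(d["img"].max(2)<60).astype(np.uint8)*255;m=cv2.morphologyEx(m,2,cv2.getStructuringElement(2,(9,9)));_,e,_=blob(m,b);print(e);q.append((d,*e[0]))
p,e=tri(q);g=gb(p);print(p,g,e)
st=gb(onz(t,311.3,204.7,137));print("stud",st)
for k in(g,gb(onz(t,*q[0][1:],176))):
    lg=k[:2]*82/160;print("lever_gate",lg,"dist nominal",np.hypot(*(lg-[56,26])),"dist meas", np.hypot(*(lg-st[:2])))
E
```

```text
((300.26470947265625, 203.26470947265625), 6.031300067901611)
((286.5, 174.5), 7.905794143676758)
[573.02492455 -43.47754487 174.34735769] [ 45.97024783  50.65355821 174.34735769] [np.float64(0.9633460532841595), np.float64(0.9633460532840777)]
stud [ 55.03827742  22.69773251 137.        ]
lever_gate [23.55975201 25.95994858] dist nominal 32.44027271112961 dist meas 31.647110698547888
lever_gate [23.91187217 26.08100486] dist nominal 32.08823007803094 dist meas 31.309737076002015
```

```bash
python3 -c "
from bench import job,status
print(job.job_done());print(status.read_state()['clock'],status.read_state()['contact_force'])"
```

```text
the job is handed in; nothing more can be done
None
the job is handed in; nothing more can be done
```

The lever is home in the slot the stud marks, the far-left (+x, +y) corner. I handed the job in after about 17.7 s with the fingers well clear.

I used shut fingertips throughout. They pushed the knob out of park to the cross slot's far edge (8 N), along the cross slot to its +y end (10 N), then +x to the slot's end stop. At that stop the force rose to 13 N and a further 3 mm of commanded travel moved the tool only 0.6 mm.

**Final checks:**
- **Lever position:** both cameras show the lever in the marked slot. Lever_gate came out 31.3 to 32.4 mm from the stud, against the 35.5 mm limit.
- **Contact:** the wrist force was about 0 N after I backed away.
- **Other objects:** the glue bottle, screwdriver, offcut and cup look unmoved in the side picture. I judged this by eye, not by measurement.

**What disagreed:**
- **Tip height:** in the side view and by contact force, the shut fingertips seemed to sit about 20 mm above the stated TCP. My first pushes therefore rode up on the knob with about 24 N upward, so I backed off and pushed from lower.
- **Side camera:** the gate plate's corners sat up to 3 px away from where I predicted them in that view, more than the stated 2 mm calibration.

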